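Find the rocking well cover and seat it

ROBOT

A 6-joint arm with a two-finger parallel gripper is mounted at the origin on a cart in front of the work surface, level with it; the furniture and walls round the work are solid. World frame = base frame: x ahead of the robot, y to its left, z up, the work surface at z = 0. Lengths are in m, angles in rad, forces in N, time in s.
With the tool pointing down it reaches from about 0.375 to 0.925 m from the base axis. Payload 5.7 kg.
Tool frame: the origin (TCP) lies midway between the tips of the shut fingers; the grasp point (between the pads) lies 19 mm behind it; z points along the fingers, y is the line along which they close (so a half turn about z gives the same grasp; the last joint's range is limited). The gripper opens to 88 mm and grips with 3 to 60 N. Pads are 20 mm wide; open, the fingers measure 115 mm over their backs; the gripper's body (75 mm by 178 mm) begins 61 mm behind the grasp point.
Start: joints at [-1.453, 0.359, 1.51, -0, 1.272, -0.115], TCP at [0.138, -0.584, 0.223] pointing down, gripper open.
Joint ranges: [-2.97, 2.97], [-1.01, 2.36], [0.21, 2.38], [-0.96, 4.11], [0.2, 2.71], [-2.98, 2.98]. Speed limits (rad/s): [2.39, 2.39, 3.14, 3.14, 3.14, 3.14].

INTERFACE

Orientations are given as a unit quaternion [x, y, z, w].
In Python, from bench import move_ptp, servo_line, goto_joints, move_gripper, sleep, inverse_kinematics, capture, PlanningError, close_job, spot_in, silhouettes, current_clock, current_joint_pos, current_qvel, current_joint_torque, current_position, current_orientation, current_force, current_torque, current_finger_gap, current_grip_force gives the robot as it stands. Calls block until the motion is done:
- move_ptp(position, orientation): joint-space move of the TCP to a pose.
- servo_line(position, orientation=None, rate=0.15, contact_N=None): straight line of the TCP; orientation=None keeps the orientation; rate is the mean speed in m/s. With contact_N (N) it stops when the force on the tool has changed by that much, and returns True; else False.
- goto_joints(angles): joint-space move.
- move_gripper(opening): finger opening in m; the grip force is fixed at half the most; returns when the fingers have stopped.
- sleep(seconds).
- inverse_kinematics(position, orientation): joint angles nearest the present ones, or None.
- capture(name): name is "side" or "top" or "wrist"; returns a dict with "image" (400x640x3 uint8, blue, green, red), "range_z" (400x640 float32, m along the optical axis (not along the pixel's ray), 0 where there is no reading), "intrinsics" (3x3 intrinsics, pixels), "R" (3x3) and "t" (3): a world point X has camera coordinates R X + t. Camera axes: x right, y down, z forward; pixel columns grow to the right and rows downward; lengths in m; the calibration is good to about 2 mm. The wrist camera is an equidistant fisheye: a pixel r from the principal point sees the ray r / f radians off the axis. A picture is of the moment at which its call begins.
A pose or a line that the arm cannot do raises PlanningError and nothing moves.
- close_job(): hands the job in; it is judged then, once.
Trained networks look in the newest picture that a camera, given by its name, has taken for a name from the list of things; names that differ only in an ending like _2 or _b are one class to them, and where a whole thing is asked for, a point or a joint stands for the part that bears it (a point fixed in the world has none). Each returns a list of dicts, best first, with "conf" (0 to 1); they miss things now and then, are a little off and sometimes report something else, mostly with a low value. They report only what shows in the picture. A call takes as long as a camera call. They do not tell look-alikes from the thing itself.
- spot_in(camera, query): "xy" ([column, row] in pixels, amid what is visible of it).
- silhouettes(camera, query): "region" (400x640 bool, what is visible of it) and "xy" ([column, row] in pixels, amid what is visible of it).
Readings, each from a call of its own:
- current_clock(): time.
- current_joint_pos(): joint angles.
- current_qvel(): joint speeds.
- current_joint_torque(): joint torques, N m.
- current_position(): TCP position.
- current_orientation(): TCP orientation.
- current_force(): force on the tool from outside, world axes, zero at the start.
- current_torque(): the same for the moment, N m.
- current_finger_gap(): finger opening in m.
- current_grip_force(): force on a finger pad.
Only numpy, scipy, OpenCV 4.12 (cv2) and the standard library are available. Lean on these libraries where they do the work, as an engineer would, in place of code of your own. Each camera call takes 0.05 s, during which the arm holds its last target. There are 200 camera calls.

TASK

One of the four square aluminium covers on the sample block is not seated. With closed fingertips, press the covers near an edge, one after another, until you find the one that rocks and tips under the finger; then press that one down in its middle until it is fully home, level with the other three. Only press: do not pick up or pry out any cover, leave the vial, dish and dropper bottle where they stand, and finish clear of everything.

Things in the scene. Friction and masses are not known exactly. Their poses are not given: they have to be found in the camera images.
- block: fixed dark steel block, 100 (x) x 346 (y) x 26 mm high, four wells in a row along its own y axis (roughly world y), centres at x = 0, y = -123, -41, +41, +123 mm. Each well has a square recess 73 mm wide, 5 mm deep, its ledge 21 mm above the bench; a seated cover rests on that ledge. Origin: centre of its underside
- cover_a: one of four identical loose square aluminium covers, in the recess at y = -123 mm of the block; origin: centre of its underside, z up. Size 70 x 70 x 9 mm, 0.1 to 0.16 kg, a fine ring marks the middle; sides parallel to the block's, 1.5 mm play all round. Seated: origin 21 mm, top face 30 mm above the bench, firm wherever pressed
- cover_b: one of four identical loose square aluminium covers, in the recess at y = -41 mm of the block; origin: centre of its underside, z up. Exactly one of the four is unseated, which one varies: it lies level, some 3 mm higher, on an upright stud (flat top, 18 mm across) hidden under its middle
- cover_c: one of four identical loose square aluminium covers, in the recess at y = +41 mm of the block; origin: centre of its underside, z up. The unseated one tips some 0.1 rad when pressed with 2 to 15 N at 20 to 30 mm from its middle: that edge drops to seated height, the far edge rises; let go, it falls level again
- cover_d: one of four identical loose square aluminium covers, in the recess at y = +123 mm of the block; origin: centre of its underside, z up. The unseated one, pressed in its middle with over 10 N (14 to 22 N is right), pushes its stud down 3 mm, where it stays: the cover then rests seated on its ledge
- vial: bystander: white screw-cap vial, 30 mm across, 52 mm tall, loose, right of the block; origin at the centre of its underside
- dish: bystander: clear shallow petri dish, 61 mm across, 14 mm tall, loose, right of the block; origin at the centre of its underside
- dropper: bystander: amber dropper bottle with a black top, 30 mm across, 96 mm tall, loose, left of the block; origin at the centre of its underside
Not all that is in view belongs to the job. What is shaped like the cover_d but orange is not meant.

How it is judged:
By the outcome, as a careful person would: the job done as asked, in the order asked, and still so for the second after the job is handed in, with the robot touching nothing.
It also fails if it takes over 48 s, if anything falls off the work surface, if the arm or the gripper's body presses on something with over 40 N, if the wrist force passes 120 N, or if a joint passes its speed limit or range.

## Working session

There is one attempt and no reset: what is moved stays moved. The work goes in short steps, each a Python script; the robot and the scene stay as the last script left them, time stands still between calls to the robot, and variables do not carry over. Pictures are saved under pics/ and viewed, at most 10 in all, crops included, and the job is handed in when it is done.

```bash
mkdir -p pics
cat > h.py <<'E'
from bench import *
import numpy as np, cv2
def world(c,u,v,z=None):
    K=c["intrinsics"];d=c["range_z"][int(round(v)),int(round(u))] 
    ray=np.linalg.inv(K)@[u,v,1.]
    R,t=c["R"],c["t"]; o=-R.T@t; w=R.T@ray
    return o+w*(d if z is None else (z-o[2])/w[2])
E
python3 - <<'E'
from h import *
for n in("top","side"):
    c=capture(n); cv2.imwrite(f"pics/{n}0.png",c["image"])
    np.savez(f"{n}0.npz",**c)
    for q in("block","cover_a","vial","dish","dropper"):
        for s in spot_in(n,q):
            print(n,q,np.round(s["xy"]),round(s["conf"],2),world(c,*s["xy"]).round(3))
print(current_clock(),current_orientation(),current_force())
E
```

```text
top block [311. 214.] 0.79 [0.49  0.142 0.027]
top cover_a [305. 212.] 0.89 [0.494 0.162 0.032]
top cover_a [233. 212.] 0.83 [0.497 0.386 0.014]
top cover_a [328. 218.] 0.81 [0.476 0.088 0.022]
top cover_a [276. 206.] 0.81 [0.515 0.249 0.029]
top cover_a [355. 222.] 0.58 [0.464 0.005 0.038]
top vial [441. 232.] 0.62 [ 0.432 -0.258  0.049]
top dish [442. 233.] 0.55 [ 0.432 -0.258  0.052]
side block [297. 245.] 0.65 [ 0.457 -0.048  0.029]
side cover_a [292. 222.] 0.84 [0.465 0.063 0.032]
side cover_a [292. 204.] 0.61 [0.484 0.163 0.033]
side cover_a [295. 191.] 0.61 [0.51  0.247 0.029]
side cover_a [291. 237.] 0.58 [ 0.448 -0.015  0.033]
side vial [305. 301.] 0.79 [ 0.427 -0.277  0.046]
side dish [372. 296.] 0.66 [ 0.577 -0.263  0.013]
side dropper [292. 160.] 0.71 [0.547 0.484 0.031]
0.6 [ 9.93234904e-01  1.16122460e-01  2.73410058e-06 -2.30455745e-05] [ 0.00632085 -0.1809116  -0.3174831 ]
```

Run:
```python
import cv2
a=cv2.imread("pics/top0.png")[130:310,190:490]
cv2.imwrite("pics/topcrop.png",cv2.resize(a,(800,480),interpolation=cv2.INTER_CUBIC))
```

```text
(no output)
```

View pics/top0.png

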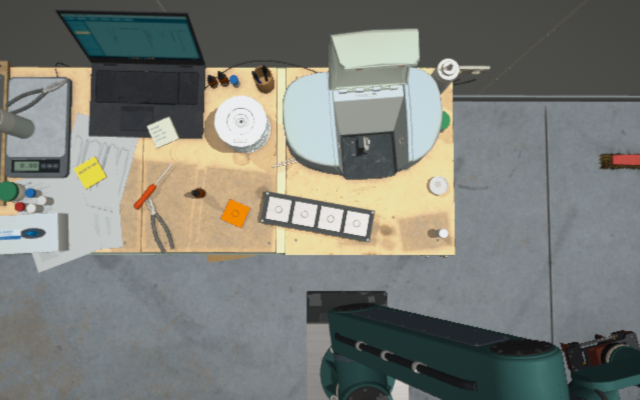

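View pics/side0.png

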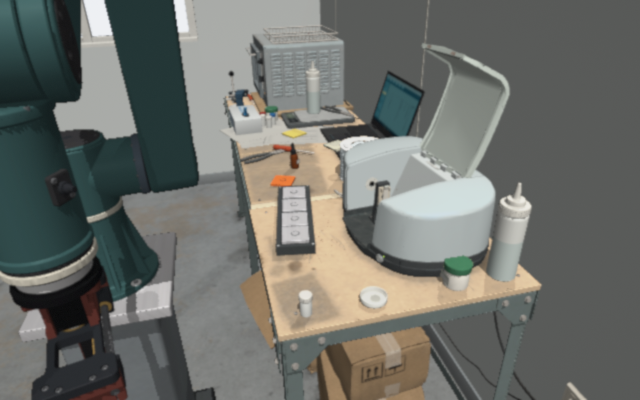

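```bash
sleep 0
```

```text
(no output)
```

View pics/topcrop.png

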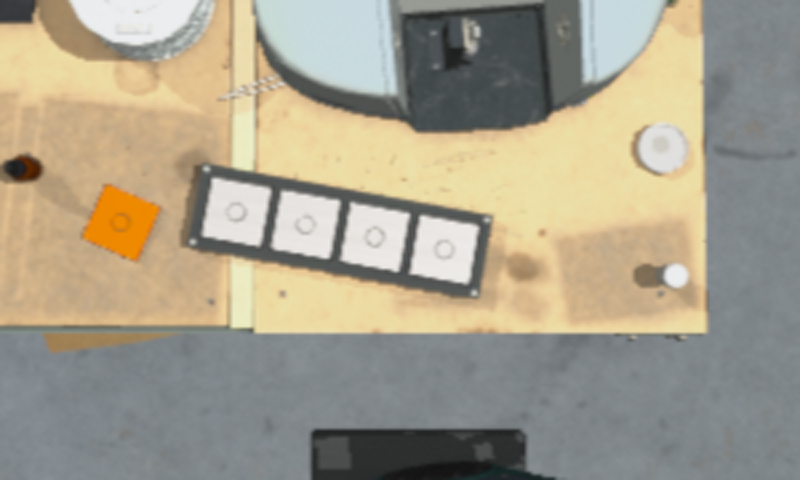

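The top view shows the four light covers in the dark block at about (279,210), (304,214), (331,219) and (357,223). The orange look-alike lies on the bench at (235,212), and there are round white and clear bystanders at (443,233) and (437,185). The dropper is at (198,193). I choose the four covers inside the dark block, and the crop confirms them: square, white, ringed. Next I fit the block pose.

```bash
cat >> h.py <<'E'
def fit(P):
    "P: 4 cover centres a..d -> block origin xy, unit y axis, unit x axis, residuals mm"
    s=np.array([-.123,-.041,.041,.123]); m=P.mean(0); d=(s[:,None]*(P-m)).sum(0); L=np.linalg.norm(d); u=d/L
    return m,u,np.array([u[1],-u[0]]),((P-m)-s[:,None]*u)*1e3,L/(s@s)
E
python3 - <<'E'
from h import *
c=dict(np.load("top0.npz")); im=c["image"]
m=((im.min(2)>190)*255).astype(np.uint8); m[:190]=0;m[245:]=0;m[:,:255]=0;m[:,385:]=0
n,l,st,ce=cv2.connectedComponentsWithStats(m)
r=[(ce[i],st[i,4]) for i in range(1,n) if st[i,4]>150]
r.sort(key=lambda x:-x[0][0])
P=np.array([world(c,*x[0],z=.030)[:2] for x in r]); print([(x[0].round(1),x[1]) for x in r]);print(P.round(4))
o,u,x,res,k=fit(P); print(o,u,np.arctan2(-u[0],u[1]),res.round(1),k)
for x in r:
  i,j=int(x[0][1]),int(x[0][0]); d=c["range_z"][i-6:i+7,j-6:j+7]; print(world(c,*x[0])[2].round(4),np.median(d).round(4))
# machine front / obstacles: heights map
K=c["intrinsics"];V,U=np.mgrid[0:400,0:640];D=c["range_z"]
X=((np.stack([U,V,np.ones_like(U)],-1)@np.linalg.inv(K).T)*D[...,None]-c["t"])@c["R"]
for y in np.arange(-.1,.4,.05):
  s=(abs(X[...,1]-y)<.02)&(X[...,2]>.06)&(X[...,0]>.4)&(X[...,0]<.9); print(y.round(2), X[s][:,0].min().round(3) if s.any() else None, X[s][:,2].max().round(2) if s.any() else None)
E
```

```text
[(array([356.2, 223.3]), np.int32(465)), (array([330.2, 218.5]), np.int32(457)), (array([304.2, 213.7]), np.int32(462)), (array([278.2, 209.1]), np.int32(456))]
[[0.4604 0.0018]
 [0.475  0.0824]
 [0.4897 0.1631]
 [0.504  0.2438]]
[0.48224395 0.12277605] [0.17748951 0.98412269] -0.1784348670122809 [[-0.1  0. ]
 [ 0.   0. ]
 [ 0.2 -0. ]
 [-0.1  0. ]] 0.9998348330289129
0.0318 1.5736
0.0272 1.578
0.0334 1.5777
0.0307 1.5777
-0.1 0.617 0.48
-0.05 0.744 0.48
0.0 0.672 0.48
0.05 0.613 0.48
0.1 0.44 1.61
0.15 0.626 0.2
0.2 0.65 0.2
0.25 0.888 0.1
0.3 0.693 0.14
0.35 0.685 0.13
```

```bash
cat >> h.py <<'E'
O=np.array([.48224,.12278]);Uy=np.array([.17749,.98412]);Ux=np.array([.98412,-.17749])
A=-.17843/2;Q=[np.cos(A),np.sin(A),0,0]
S=dict(a=-.123,b=-.041,c=.041,d=.123)
def pt(k,dx,z): return [*(O+S[k]*Uy+dx*Ux),z]
def edge(k):
    servo_line(pt(k,-.025,.045),Q,rate=.12); f0=current_force()[2]
    hit=servo_line(pt(k,-.025,.026),rate=.012,contact_N=4)
    z1=current_position()[2];f1=current_force()[2]-f0
    c=capture("side"); cv2.imwrite(f"pics/edge_{k}.png",c["image"])
    print(k,hit,"z",round(z1*1e3,2),"f",round(f1,2),"held f",round(current_force()[2]-f0,2),"z",round(current_position()[2]*1e3,2),"t",current_clock())
    servo_line(pt(k,-.025,.045),rate=.1)
E
python3 - <<'E'
from h import *
move_gripper(0.0)
move_ptp(pt("a",-.025,.12),Q); print(current_position(),current_force(),current_clock(),current_finger_gap())
edge("a")
E
```

```text
[0.43630791 0.00560632 0.12014843] [-0.21246669  0.5076448   0.26720694] 4.3167 0.000364683127289912
a True z 32.0 f 5.42 held f 5.8 z 32.01 t 6.175
```

Run:
```python
import cv2,numpy as np
f=lambda p:cv2.resize(cv2.imread(p)[170:270,240:350],(400,364),interpolation=cv2.INTER_CUBIC)
cv2.imwrite("pics/cmp_a.png",np.hstack([f("pics/side0.png"),f("pics/edge_a.png")]))
```

```text
(no output)
```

View pics/cmp_a.png

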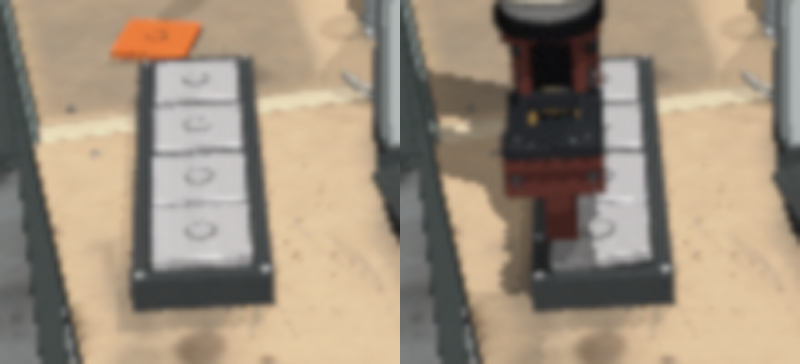

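The left half (before) shows cover a's front edge parallel to the block. In the right half (pressed), its right, far side near (650,255) looks raised, with a dark wedge below. I'll confirm this with a stepped force-height trace on the same cover.

```bash
cat >> h.py <<'E'
def trace(k):
    servo_line(pt(k,-.025,.036),Q,rate=.08); f0=current_force()[2]; c0=capture("side")
    for z in np.arange(.0345,.029,-.0004):
        servo_line(pt(k,-.025,z),rate=.01); f=current_force()[2]-f0
        print(round(current_position()[2]*1e3,2),round(f,2),end=" | ")
        if f>5: break
    c=capture("side"); servo_line(pt(k,-.025,.045),rate=.1); print(current_clock())
    g=lambda i:cv2.resize(i[215:265,270:325],(400,364),interpolation=cv2.INTER_CUBIC)
    cv2.imwrite(f"pics/tr_{k}.png",np.hstack([g(c0["image"]),g(c["image"])]))
E
python3 - <<'E'
from h import *
trace("a")
E
```

```text
34.53 -0.49 | 34.13 -0.17 | 33.69 -0.24 | 33.32 0.91 | 32.89 1.99 | 32.42 2.13 | 32.06 4.45 | 31.84 8.01 | 9.15
```

View pics/tr_a.png

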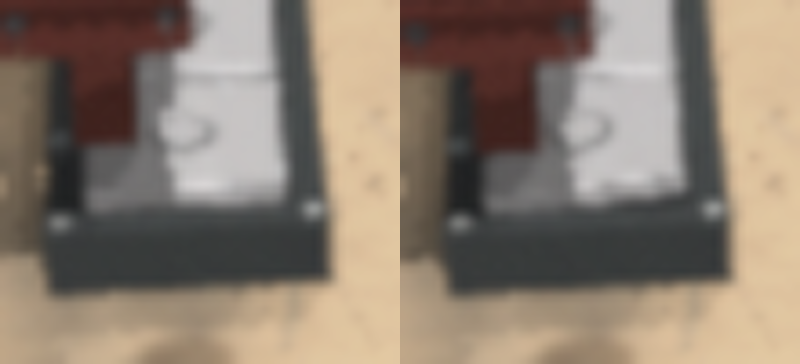

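Cover a is the unseated one: contact at 33.3 mm, soft at about 2 N, then stiff, with a dark wedge opening under its far side at (650,200). Now I press its middle.

Run:
```python
from h import *
k="a"
servo_line(pt(k,0,.045),Q,rate=.08); servo_line(pt(k,0,.036),rate=.08); f0=current_force()[2]
z=.0342
while z>.027:
    servo_line(pt(k,0,z),rate=.01); f=current_force()[2]-f0; p=current_position()[2]
    print(round(p*1e3,2),round(f,2),end=" | ")
    if f>15.5 and p<.0308 or f>21: break
    z-=.00025
sleep(.3); print("held",current_force()[2]-f0,current_position()[2])
servo_line(pt(k,0,.045),rate=.08); print(current_clock())
```

```text
34.29 0.51 | 34.02 0.49 | 33.69 0.05 | 33.42 -0.12 | 33.31 1.69 | 33.22 5.79 | 33.07 6.68 | 32.85 8.57 | 32.62 8.48 | 32.38 8.2 | 32.15 7.89 | 31.89 8.29 | 31.63 8.35 | 31.39 8.12 | 31.13 7.31 | 30.89 8.21 | 30.63 9.1 | 30.4 8.44 | 30.3 11.15 | 30.29 14.63 | 30.26 17.62 | held 17.386590770877874 0.03024173413993954
15.8583
```

The stud went down and the cover stopped firmly at 30.3 mm. I'll do a light edge check on it, then retreat and look.

Run:
```python
from h import *
edge("a")
servo_line(pt("a",-.025,.15),rate=.2)
move_ptp([.3,-.35,.25],Q)
sleep(.3)
c=capture("side"); cv2.imwrite("pics/final.png",cv2.resize(c["image"][140:320,230:410],(600,600),interpolation=cv2.INTER_CUBIC))
print(current_position(),current_force(),current_clock())
```

```text
a True z 30.35 f 6.12 held f 6.39 z 30.34 t 17.4
[ 0.30033234 -0.34955334  0.24990994] [-0.48928547 -0.69469335 -0.29398365] 20.1917
```

View pics/final.png

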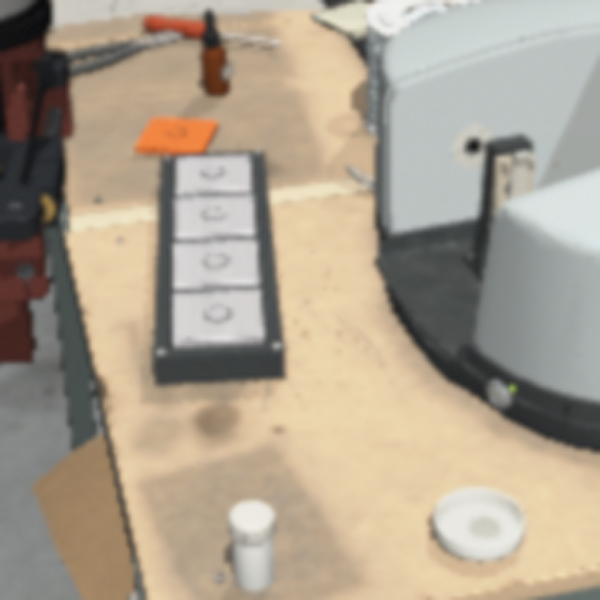

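All four covers lie level in the block, with cover a at (217,315). The vial, dish and dropper are standing where they were, and the arm is clear.

```bash
python3 -c "
from bench import *
print(close_job())"
```

```text
the job is handed in; nothing more can be done
None
```

Cover a was the one that tipped; I pressed it home in its middle at about 17 N, it is now firm at its edge at 30.3 mm, and the job is handed in with the arm clear; b, c and d were not pressed, since a was first.

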